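# Reset a tripped dry-block heater behind its sliding guard

## Task

The dry-block heater has tripped and needs resetting: slide the clear guard window on its sloping front all the way open, press the big round reset button behind it fully down and let it spring back up, then slide the guard fully shut again. Leave the tube rack, beaker and dish standing where they are.

Things in the scene. Friction and masses are not known exactly. Their poses are not given: they have to be found in the camera images.
- heater: Fixed white heater box on a blue foot, 242 deep (x) x 340 wide (y) x 240 high; tubes on top to 323. Origin: on the bench under its middle; foot from x -112 to 130; front looks to -x, y left, z up. Front console plane through (-55,y,85) slopes up backwards at 30 deg, outward normal (-0.5,0,0.866). A clear visor overhangs it: underside z 218, front edge x -76, so use a tilted tool.
- guard (a joint): Clear window in an aluminium frame, 140 wide (y) x 98 up the slope, outer face 42 out of the console plane, between two tracks (46 out of the plane, 55 up and down the slope from its middle). Slides along heater y: 0 = fully shut (centre at heater y +80, over the button), grows to heater -y, 0.140 m = fully open (centre y -60). Takes 2 to 3 N, stays where left; may start ajar.
- guard_handle (a point): Centre of the guard's handle: an aluminium rib on the middle of the window, 14 mm thick (y), 70 long up the slope, standing 40 out from the window's outer face (this point is 20 above that face, 62 out of the console plane). Axes: x up the slope, y heater's left, z the slope's outward normal.
- reset (a joint): Travel of the reset spring button along the slope's normal: 0 = up, 0.010 m = fully down; about 2 N at the start, 6 N fully down.
- reset_top (a point): Centre of the outer face of the reset button: flat round grey cap 60 mm across in a dark 76 mm round housing, at heater y +80 on the console, behind the guard; 26 mm out of the console plane, 16 when pressed. Axes: x up the slope, y heater's left, z the outward normal; push along -z.
- rack: Steel rack of capped tubes beside the heater, 200 x 90 mm (x, y), 106 mm high; loose. Origin: centre of its underside.
- beaker: Glass beaker, 72 mm diameter, 90 mm high; loose. Origin: centre of its underside.
- dish: Flat round glass dish, 100 mm diameter, 17 mm high, on the bench in front of the heater; loose. Origin: centre of its underside.

How it is judged:
By the outcome, as a careful person would: the job done as asked, in the order asked, and still so for the second after the job is handed in, with the robot touching nothing.
It also fails if it takes over 58 s, if anything falls off the work surface, if the arm or the gripper's body presses on something with over 40 N, if the wrist force passes 120 N, or if a joint passes its speed limit or range.

## Robot

A 6-joint arm with a two-finger parallel gripper is mounted at the origin on the work surface. World frame = base frame: x ahead of the robot, y to its left, z up, the work surface at z = 0. Lengths are in m, angles in rad, forces in N, time in s.
With the tool pointing down it reaches from about 0.4 to 0.825 m from the base axis. Payload 7 kg.
Tool frame: the origin (TCP) lies at the very end of the fingers, on their centre line; the grasp point (between the pads) lies 19 mm behind it; z points along the fingers, y is the line along which they close (so a half turn about z gives the same grasp; the last joint's range is limited). The gripper opens to 88 mm and grips with 3 to 60 N. Pads are 19 mm wide; open, the fingers measure 130 mm over their backs; the gripper's body (78 mm by 193 mm) begins 47 mm behind the grasp point.
Start: joints at [1.425, 0.359, 0.012, 0, -1.224, -0.288], TCP at [0.284, 0.612, 0.227] pointing down, gripper open.
Joint ranges: [-3.07, 3.07], [-1.43, 2.12], [-1.02, 1.25], [-3.03, 1.67], [-3.05, -0], [-3.03, 3.03]. Speed limits (rad/s): [2.39, 2.39, 3.01, 3.14, 3.14, 3.14].

## Interface

Orientations are given as [roll, pitch, yaw] about the fixed x, y, z axes, in that order (R = Rz(yaw) Ry(pitch) Rx(roll)).
In Python, from station import * gives the robot as it stands.
- The arm moves only by the tool servo_tool, never from a script. Its argument "moves" is a list of rows, each an object of numbers: "jaw": the opening, from 0 (shut) to 1 (fully open); "dx", "dy", "dz": the shift along the world's x, y, z in m; "roll": the turn about the world's z in degrees. A call has exactly 10 rows; each row shifts and turns the commanded pose from where the row before left it; what a row does not reach is not made up. A row lasts 1/8 s, in which the tool goes at most 62.5 mm and 10.7 degrees, less where a joint would pass 70% of its speed; a pose out of reach is approached as far as the arm can. A call with a gripper value outside its range is refused whole. The fingers move at their own pace and stop on an object; "newtons" is the grip in N (left out, the last holds). Time passes only in rows, so rows that do not move let the fingers close, or fill a call up. It gives the time, the measured TCP pose, the force, the opening and the grip force at its end, in the units of the state.
- get_state(): the state, without advancing time (a new reading comes with each control period).
- grab_frame(name): name is "scene" or "top" or "wrist"; returns (picture, depth): 400x640x3 uint8, red, green, blue; 400x640 float32, m along the optical axis (not along the pixel's ray), 0 where there is no reading.
- calibration(name): a dict with "intrinsics" (3x3 intrinsics, pixels), "R" (3x3) and "t" (3): a world point X has camera coordinates R X + t. Camera axes: x right, y down, z forward; pixel columns grow to the right and rows downward; lengths in m; the calibration is good to about 2 mm. A picture is of the moment at which its call begins: read the wrist's pose just before it. calibration takes no time and is no camera call; for the wrist camera it gives the pose at the moment of the call.
- job_done(): hands the job in; it is judged then, once.
The state is a dict: "t": time; "q": joint angles; "qd": joint speeds; "joint_efforts": joint torques, N m; "eef_pos": TCP position; "ee_rot": TCP orientation; "force": force on the tool from outside, world axes, zero at the start; "moment": the same for the moment, N m; "width": finger opening in m; "gripper_force": force on a finger pad.
Only numpy, scipy, OpenCV 4.12 (cv2) and the standard library are available. Lean on these libraries where they do the work, as an engineer would, in place of code of your own. Each camera call takes 0.05 s, during which the arm holds its last target. There are 200 camera calls.

## Working session

There is one attempt and no reset: what is moved stays moved. The work goes in short steps, Python scripts to look and compute and a tool call to move; the robot and the scene stay as the last step left them, time stands still between calls to the robot, and variables do not carry over. Pictures are saved under pics/ and viewed, at most 10 in all, crops included, and the job is handed in when it is done.

Besides the shell and the picture viewer there is one more tool, called after "Request:" as name([rows], argument=value, ...), one row to a line, values as JSON. servo_tool: Moves the arm, as the interface text tells. Its arguments: {"type":"object","properties":{"moves":{"type":"array","items":{"type":"object","properties":{"jaw":{"type":"number"},"dx":{"type":"number"},"dy":{"type":"number"},"dz":{"type":"number"},"roll":{"type":"number"}}}},"newtons":{"type":"number"}},"required":["moves"]}

```bash
mkdir -p pics; ls
python3 - <<'E'
from station import *
import cv2,numpy as np
print(get_state())
for n in ("scene","top"):
    im,d=grab_frame(n); cv2.imwrite(f"pics/{n}0.png",im[...,::-1]); np.savez(f"pics/{n}0.npz",im=im,d=d,**calibration(n)); c=calibration(n); print(n,c, (d>0).mean())
E
```

```text
pics
{'t': 0.0, 'q': array([ 1.42511715e+00,  3.59378748e-01,  1.10364332e-02, -3.61338803e-04,
       -1.22408891e+00, -2.88087868e-01]), 'qd': array([ 0.00125125,  0.00038542,  0.00030912,  0.00084442,  0.00119534,
       -0.00193135]), 'joint_efforts': array([-3.95219777e-04, -5.82717597e+01,  2.93045783e+01,  6.99737549e+00,
        6.94096714e-03, -1.48094314e-04]), 'eef_pos': array([0.28351804, 0.6120188 , 0.22561617]), 'ee_rot': array([ 3.13992861e+00, -1.38872889e-04, -4.33889991e-01]), 'force': array([0.071693  , 0.37172213, 0.35017831]), 'moment': array([-0.00785119, -0.01031002, -0.02318096]), 'gripper_force': 0.0, 'width': 0.08741613065841224}
scene {'intrinsics': array([[415.32863057,   0.        , 318.99556708],
       [  0.        , 415.32863057, 189.98573616],
       [  0.        ,   0.        ,   1.        ]]), 'R': array([[-0.80034159, -0.59952449,  0.00487023],
       [-0.57319471,  0.76276015, -0.29940738],
       [ 0.17578724, -0.24241977, -0.95411294]]), 't': array([0.50903694, 0.38210967, 0.92264113])} 0.995796875
top {'intrinsics': array([[422.00604572,   0.        , 319.41177585],
       [  0.        , 422.00604572, 198.74251305],
       [  0.        ,   0.        ,   1.        ]]), 'R': array([[ 0.00337572, -0.99995584,  0.00877062],
       [-0.99104979, -0.00451585, -0.13341633],
       [ 0.13345004, -0.00824174, -0.99102127]]), 't': array([0.01117473, 0.61854163, 1.01019779])} 0.9960625
```

View pics/scene0.png

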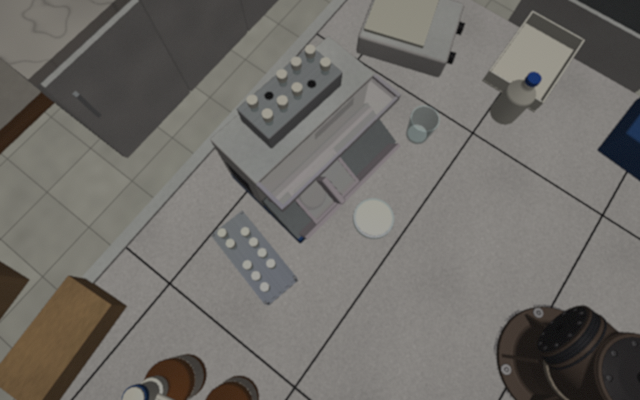

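View pics/top0.png

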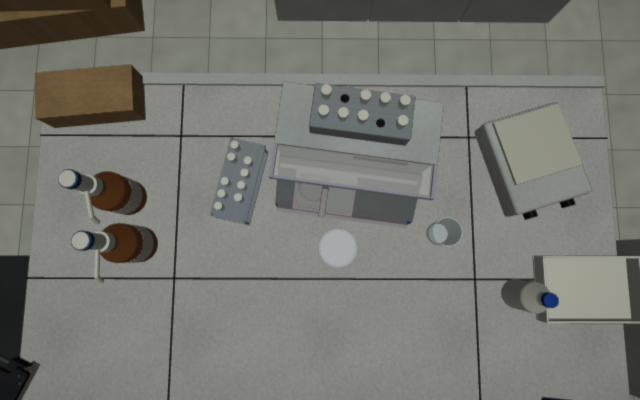

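The top view shows the heater, yawed slightly, with its visor front edge from (275,178) to (433,197). The handle is near (325,200), the button near (310,190), the dish at (338,248), the rack at (240,180) and the beaker at (445,232). I'll zoom in on both views.

```bash
cat > h.py <<'E'
import numpy as np,cv2
def load(n):
    z=np.load(f"pics/{n}.npz"); return z
def world(z,u,v,depth):
    K=z['intrinsics']; p=np.array([(u-K[0,2])/K[0,0]*depth,(v-K[1,2])/K[1,1]*depth,depth]); return z['R'].T@(p-z['t'])
def ray(z,u,v):
    K=z['intrinsics']; c=-z['R'].T@z['t']; d=z['R'].T@np.array([(u-K[0,2])/K[0,0],(v-K[1,2])/K[1,1],1.]); return c,d/np.linalg.norm(d)
def onz(z,u,v,h):
    c,d=ray(z,u,v); return c+d*(h-c[2])/d[2]
def tri(rays):
    A=0;b=0
    for c,d in rays:
        P=np.eye(3)-np.outer(d,d); A=A+P; b=b+P@c
    X=np.linalg.solve(A,b); return X,[np.linalg.norm((np.eye(3)-np.outer(d,d))@(X-c)) for c,d in rays]
E
python3 - <<'E'
from h import *
for n,(x,y,w,h),s in(("top0",(260,75,190,150),4),("scene0",(205,35,200,210),None)):
    im=load(n)['im'][y:y+h,x:x+w,::-1]; s=4 if n=="top0" else 2.8
    cv2.imwrite(f"pics/{n}c.png",cv2.convertScaleAbs(cv2.resize(im,None,fx=s,fy=s,interpolation=cv2.INTER_CUBIC),alpha=1.3))
z=load("top0")
for u,v in [(300,120),(400,150),(275,178),(433,196),(355,190),(340,205),(324,200),(310,190),(380,205),(338,248),(240,180),(300,195)]:
    print(u,v,world(z,u,v,z['d'][v,u]).round(4))
E
```

```text
300 120 [0.7553 0.0559 0.2418]
400 150 [ 0.6925 -0.1491  0.2436]
275 178 [0.6353 0.1063 0.232 ]
433 196 [ 0.5985 -0.2147  0.2394]
355 190 [ 0.6272 -0.067   0.1296]
340 205 [ 0.5949 -0.0338  0.109 ]
324 200 [0.6007 0.0043 0.1529]
310 190 [0.6275 0.036  0.1242]
380 205 [ 0.5999 -0.1328  0.0706]
338 248 [ 0.4972 -0.0337  0.0167]
240 180 [0.6604 0.208  0.0663]
300 195 [0.6173 0.0593 0.1138]
```

View pics/top0c.png

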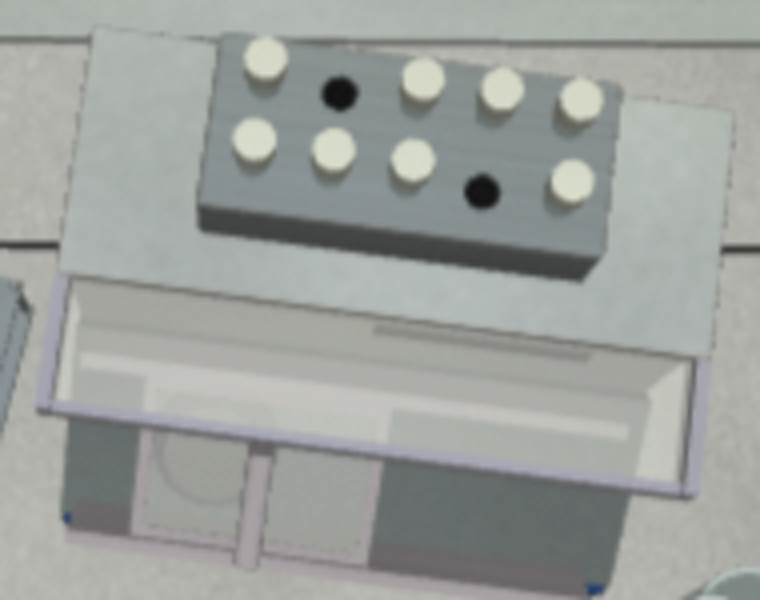

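View pics/scene0c.png

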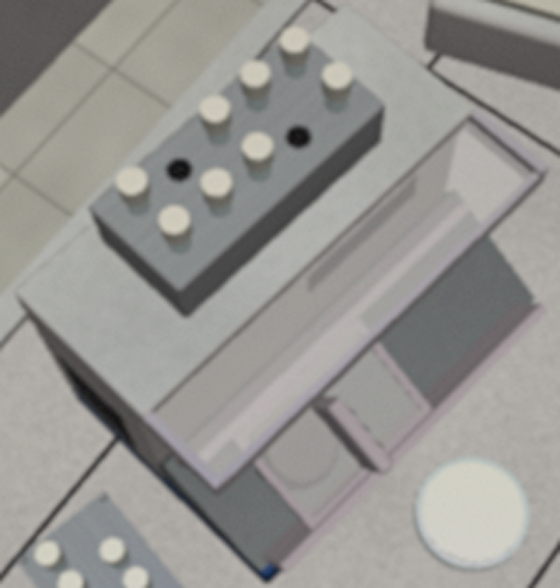

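The guard is slightly ajar: its handle sits right of the button's centre. Next I'll triangulate the heater pose and handle from the corner points in both views.

Run:
```python
from h import *
T=load("top0");S=load("scene0")
t=lambda a,b:ray(T,260+(a+.5)/4-.5,75+(b+.5)/4-.5)
s=lambda a,b:ray(S,205+(a+.5)/2.8-.5,35+(b+.5)/2.8-.5)
for n,a,b in [("BL240",(95,28),(20,293)),("FL240",(60,272),(152,412)),("FR240",(712,357),(470,118)),("visL",(38,411),(218,488)),("visR",(693,496),(545,176)),("handle low end top",(246,566),(380,468)),("footL",(68,516),(268,573)),("guardLowL",(133,534),(312,527)),("guardLowR",(369,566),(430,408))]:
    X,r=tri([t(*a),s(*b)]); print(n,X.round(4),np.round(r,4))
for z,n in((T,"T"),(S,"S")):
    c=-z['R'].T@z['t']; print(n,c.round(3))
# heater top face by depth: edge-fit of z~0.24 mask
d=T['d'];v,u=np.mgrid[75:225,260:450]
P=np.array([world(T,a,b,d[b,a]) for a,b in zip(u.ravel(),v.ravel())])
m=(abs(P[:,2]-.24)<.004)
q=P[m]; print(m.sum()); r=cv2.minAreaRect(q[:,:2].astype(np.float32)); print(r, cv2.boxPoints(r))
# rack and others
for nm,(x0,x1,y0,y1),(zl,zh) in(("dish",(310,370,220,275),(.01,.03)),("rack",(205,272,130,228),(.05,.13)),("beaker",(420,470,210,250),(.03,.12))):
    v,u=np.mgrid[y0:y1,x0:x1]; P=np.array([world(T,a,b,d[b,a]) for a,b in zip(u.ravel(),v.ravel())]); q=P[(P[:,2]>zl)&(P[:,2]<zh)]
    print(nm,np.percentile(q,[2,50,98],axis=0).round(3).tolist())
```

```text
BL240 [0.8344 0.0906 0.2449] [0.0022 0.0022]
FL240 [0.7007 0.1054 0.2576] [0.002 0.002]
FR240 [ 0.6699 -0.2344  0.2124] [0.001 0.001]
visL [0.6347 0.1173 0.2416] [0. 0.]
visR [ 0.5934 -0.2173  0.2289] [0.0012 0.0012]
handle low end top [0.569  0.0105 0.1248] [0.0018 0.0018]
footL [0.6026 0.1188 0.0514] [0.0019 0.0019]
guardLowL [0.5876 0.076  0.1046] [0. 0.]
guardLowR [ 0.5708 -0.0622  0.0967] [0.0006 0.0006]
T [0.478 0.022 1.084]
S [0.464 0.237 0.992]
5928
((0.71734219789505, -0.06209458410739899), (0.34046027064323425, 0.20617029070854187), 82.5279769897461) [[ 0.5929953  -0.2174738 ]
 [ 0.7974149  -0.2442846 ]
 [ 0.8416891   0.09328464]
 [ 0.6372695   0.12009543]]
dish [[0.455, -0.077, 0.012], [0.497, -0.031, 0.017], [0.543, 0.012, 0.021]]
rack [[0.567, 0.161, 0.06], [0.659, 0.213, 0.065], [0.756, 0.269, 0.108]]
beaker [[0.504, -0.321, 0.032], [0.538, -0.304, 0.073], [0.569, -0.254, 0.092]]
```

The top-face rectangle measures 206 x 340 mm, which matches the given sizes. That puts the heater origin near (0.691, -0.059) with yaw about -7.5°, and the guard is about 28 mm ajar. The moves offer no tilt command, so I'll raise the arm, head towards the heater, and watch how the arm behaves at its reach limit.

Request:
servo_tool([
  {"dz":0.06,"jaw":0.5},
  {"dz":0.06},
  {"dz":0.06},
  {"dz":0.06},
  {"dx":0.03,"dy":-0.05,"roll":3},
  {"dx":0.03,"dy":-0.05,"roll":3},
  {"dx":0.03,"dy":-0.05,"roll":3},
  {"dx":0.03,"dy":-0.05,"roll":3},
  {"dx":0.03,"dy":-0.05,"roll":3},
  {"dx":0.03,"dy":-0.05,"roll":3},
])

```text
$.moves[0]: bad value
```

Request:
servo_tool([
  {"dx":0,"dy":0,"dz":0.06,"roll":0,"jaw":0.5},
  {"dx":0,"dy":0,"dz":0.06,"roll":0,"jaw":0.5},
  {"dx":0,"dy":0,"dz":0.06,"roll":0,"jaw":0.5},
  {"dx":0,"dy":0,"dz":0.06,"roll":0,"jaw":0.5},
  {"dx":0.03,"dy":-0.05,"dz":0,"roll":3,"jaw":0.5},
  {"dx":0.03,"dy":-0.05,"dz":0,"roll":3,"jaw":0.5},
  {"dx":0.03,"dy":-0.05,"dz":0,"roll":3,"jaw":0.5},
  {"dx":0.03,"dy":-0.05,"dz":0,"roll":3,"jaw":0.5},
  {"dx":0.03,"dy":-0.05,"dz":0,"roll":3,"jaw":0.5},
  {"dx":0.03,"dy":-0.05,"dz":0,"roll":3,"jaw":0.5},
])

```text
t: 1.35
eef_pos: [0.4642, 0.3107, 0.4664]
ee_rot: [3.141, 0.0, -0.118]
force: [1.2, 0.4, 0.4]
width: 0.0437
gripper_force: 0.0
```

Request:
servo_tool([
  {"dx":0.035,"dy":-0.05,"dz":0,"roll":0,"jaw":0.5},
  {"dx":0.035,"dy":-0.05,"dz":0,"roll":0,"jaw":0.5},
  {"dx":0.035,"dy":-0.05,"dz":0,"roll":0,"jaw":0.5},
  {"dx":0.035,"dy":-0.05,"dz":0,"roll":0,"jaw":0.5},
  {"dx":0.035,"dy":-0.05,"dz":0,"roll":0,"jaw":0.5},
  {"dx":0.035,"dy":-0.05,"dz":0,"roll":0,"jaw":0.5},
  {"dx":0.06,"dy":0,"dz":0,"roll":0,"jaw":0.5},
  {"dx":0.06,"dy":0,"dz":0,"roll":0,"jaw":0.5},
  {"dx":0.06,"dy":0,"dz":0,"roll":0,"jaw":0.5},
  {"dx":0.06,"dy":0,"dz":0,"roll":0,"jaw":0.5},
])

```text
t: 2.6
eef_pos: [0.8759, 0.012, 0.446]
ee_rot: [3.139, -0.022, -0.12]
force: [-14.4, -3.1, 19.1]
width: 0.0435
gripper_force: 0.0
```

```bash
python3 -c "
from station import *
s=get_state();print(s['q'].round(3),s['eef_pos'].round(4),s['ee_rot'].round(4))"
```

```text
[ 0.239  0.798  1.252  0.011 -2.005  1.216] [0.8759 0.012  0.446 ] [ 3.1392 -0.0218 -0.1205]
```

Request:
servo_tool([
  {"dx":-0.02,"dy":0,"dz":0,"roll":0,"jaw":0.5},
  {"dx":-0.05,"dy":0,"dz":0,"roll":0,"jaw":0.5},
  {"dx":-0.05,"dy":0,"dz":0,"roll":0,"jaw":0.5},
  {"dx":-0.05,"dy":0,"dz":0,"roll":0,"jaw":0.5},
  {"dx":-0.05,"dy":0,"dz":0,"roll":0,"jaw":0.5},
  {"dx":-0.05,"dy":0,"dz":0,"roll":0,"jaw":0.5},
  {"dx":0,"dy":0,"dz":0,"roll":0,"jaw":0.5},
  {"dx":0,"dy":0,"dz":0,"roll":0,"jaw":0.5},
  {"dx":0,"dy":0,"dz":0,"roll":0,"jaw":0.5},
  {"dx":0,"dy":0,"dz":0,"roll":0,"jaw":0.5},
])

```text
t: 3.85
eef_pos: [0.6057, 0.013, 0.4489]
ee_rot: [3.141, -0.025, -0.12]
force: [0.1, -0.2, -0.2]
width: 0.0439
gripper_force: 0.0
```

```bash
python3 -c "
from station import *
s=get_state();print(s['q'].round(3),s['eef_pos'].round(4),s['ee_rot'].round(4))"
```

```text
[ 0.351  0.171  0.242  0.012 -1.62   1.1  ] [0.6057 0.013  0.4489] [ 3.1411 -0.0253 -0.1199]
```

Tilt picked up at the reach limit stays (pitch -0.025, tip pointing outward), and outward is the direction I need. I'll go back to the limit gently and build up more.

Request:
servo_tool([
  {"dx":0.06,"dy":0,"dz":0.02,"roll":0,"jaw":0.5},
  {"dx":0.06,"dy":0,"dz":0.01,"roll":0,"jaw":0.5},
  {"dx":0.06,"dy":0,"dz":0,"roll":0,"jaw":0.5},
  {"dx":0.05,"dy":0,"dz":0,"roll":0,"jaw":0.5},
  {"dx":0.04,"dy":0,"dz":0.02,"roll":0,"jaw":0.5},
  {"dx":0.04,"dy":0,"dz":0.02,"roll":0,"jaw":0.5},
  {"dx":0.04,"dy":0,"dz":0.02,"roll":0,"jaw":0.5},
  {"dx":0.04,"dy":0,"dz":0.02,"roll":0,"jaw":0.5},
  {"dx":0.04,"dy":0,"dz":0.02,"roll":0,"jaw":0.5},
  {"dx":0.04,"dy":0,"dz":0.02,"roll":0,"jaw":0.5},
])

```text
t: 5.1
eef_pos: [0.9246, 0.0105, 0.483]
ee_rot: [-3.138, -0.204, -0.12]
force: [0.1, -0.3, -0.4]
width: 0.0439
gripper_force: 0.0
```

```bash
python3 -c "
from station import *
s=get_state();print(s['q'].round(4),s['eef_pos'].round(4),s['ee_rot'].round(4))"
```

```text
[ 0.249   0.7755  1.2516  0.0725 -1.8545  1.2294] [0.9246 0.0105 0.483 ] [-3.138  -0.2037 -0.1198]
```

Request:
servo_tool([
  {"dx":0.04,"dy":0,"dz":0.02,"roll":0,"jaw":0.5},
  {"dx":0.04,"dy":0,"dz":0.02,"roll":0,"jaw":0.5},
  {"dx":0.04,"dy":0,"dz":0.02,"roll":0,"jaw":0.5},
  {"dx":0.04,"dy":0,"dz":0.02,"roll":0,"jaw":0.5},
  {"dx":0.04,"dy":0,"dz":0.02,"roll":0,"jaw":0.5},
  {"dx":0.04,"dy":0,"dz":0.02,"roll":0,"jaw":0.5},
  {"dx":0.04,"dy":0,"dz":0.02,"roll":0,"jaw":0.5},
  {"dx":0.04,"dy":0,"dz":0.02,"roll":0,"jaw":0.5},
  {"dx":0.04,"dy":0,"dz":0.02,"roll":0,"jaw":0.5},
  {"dx":0.04,"dy":0,"dz":0.02,"roll":0,"jaw":0.5},
])

```text
t: 6.35
eef_pos: [1.0665, 0.0072, 0.4899]
ee_rot: [-3.132, -0.523, -0.122]
force: [-1.1, -0.1, 0.2]
width: 0.044
gripper_force: 0.0
```

```bash
python3 -c "
from station import *
s=get_state();print(s['q'].round(4),s['eef_pos'].round(4),s['ee_rot'].round(4))"
```

```text
[ 0.2469  0.8378  1.2505  0.1726 -1.4884  1.234 ] [1.0665 0.0072 0.4899] [-3.1322 -0.5229 -0.1218]
```

The pitch is now -0.523, exactly 30° along the slope's normal. I'll retract to stand off in front of the handle.

Request:
servo_tool([
  {"dx":-0.05,"dy":0,"dz":0,"roll":0,"jaw":0.5},
  {"dx":-0.06,"dy":0,"dz":0,"roll":0,"jaw":0.5},
  {"dx":-0.06,"dy":0,"dz":0,"roll":0,"jaw":0.5},
  {"dx":-0.06,"dy":0,"dz":0,"roll":0,"jaw":0.5},
  {"dx":-0.06,"dy":0,"dz":0,"roll":0,"jaw":0.5},
  {"dx":-0.06,"dy":0,"dz":0,"roll":0,"jaw":0.5},
  {"dx":-0.06,"dy":0,"dz":0,"roll":0,"jaw":0.5},
  {"dx":-0.05,"dy":0,"dz":-0.03,"roll":0,"jaw":0.5},
  {"dx":-0.05,"dy":0,"dz":-0.04,"roll":0,"jaw":0.5},
  {"dx":-0.05,"dy":0.01,"dz":-0.04,"roll":-0.5,"jaw":0.5},
])

```text
t: 7.6
eef_pos: [0.532, 0.0174, 0.3848]
ee_rot: [-3.13, -0.523, -0.133]
force: [-0.3, 0.1, 0.6]
width: 0.0437
gripper_force: 0.0
```

Run:
```python
from station import *
from h import *
from scipy.spatial.transform import Rotation as Ro
s=get_state();print(s['q'].round(3),s['eef_pos'].round(4),s['ee_rot'].round(4))
c=calibration("wrist");im,d=grab_frame("wrist");cv2.imwrite("pics/w1.png",im[...,::-1]);np.savez("pics/w1.npz",im=im,d=d,**c)
R=Ro.from_euler('xyz',s['ee_rot']).as_matrix(); print(R.round(3)); cam=-c['R'].T@c['t']; print("cam in tool",(R.T@(cam-s['eef_pos'])).round(4)); print("axis",(R.T@c['R'].T).round(3))
```

```text
[ 0.634 -0.28  -0.594  0.445 -0.906  0.592] [0.532  0.0174 0.3848] [-3.1303 -0.5232 -0.133 ]
[[ 0.859 -0.127  0.497]
 [-0.115 -0.992 -0.055]
 [ 0.5   -0.01  -0.866]]
cam in tool [ 0.0712 -0.0015 -0.1583]
axis [[-0.001 -0.965 -0.263]
 [ 1.    -0.    -0.001]
 [ 0.001 -0.263  0.965]]
```

View pics/w1.png

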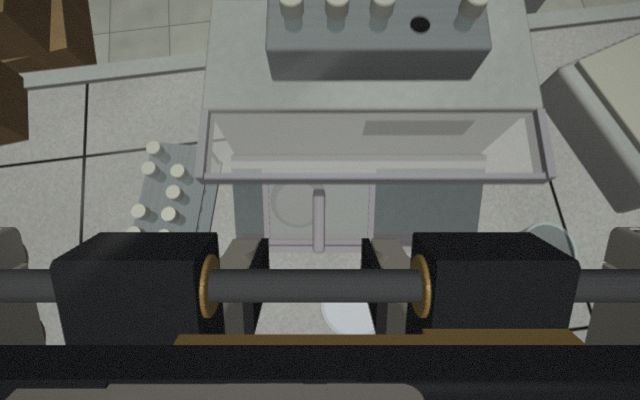

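The wrist view shows the handle rib at pixel (319,190–250), the button circle around (297,205), and the guard frame from x=265 to 373. The dish is at (345,318), below and clear. I'll measure these in heater coordinates.

```bash
cat >> h.py <<'E'
a=np.deg2rad(-7.47); ex=np.array([np.cos(a),np.sin(a),0]); ey=np.array([-np.sin(a),np.cos(a),0]); O=np.array([.6906,-.0586,0])
def heater(X): # -> (slope s, y, out) mm
    r=(np.asarray(X)-O)*1000; x,y,z=r@ex,r@ey,r[2]; return np.array([(x+55)*.866+(z-85)*.5,y,-(x+55)*.5+(z-85)*.866])
def toworld(s,y,o):
    x=-55+.866*s-.5*o; z=85+.5*s+.866*o; return O+(x*ex+y*ey)/1000+np.array([0,0,z/1000])
E
python3 - <<'E'
from h import *
W=load("w1");T=load("top0");d=W['d']
for u,v in [(319,200),(319,215),(319,230),(319,247),(297,205),(280,210),(350,210),(420,210)]:
    print(u,v,heater(world(W,u,v,d[v,u])).round(1))
# depth-based rib mask
v,u=np.mgrid[186:262,240:400]; P=np.array([heater(world(W,i,j,d[j,i])) for i,j in zip(u.ravel(),v.ravel())])
m=(P[:,2]>70)&(P[:,2]<95)&(P[:,0]<15); print("rib n",m.sum(),np.percentile(P[m],[3,50,97],axis=0).round(1).tolist())
t=lambda a,b:ray(T,260+(a+.5)/4-.5,75+(b+.5)/4-.5)
X,r=tri([t(246,566),ray(W,319,251)]);print("rib low end",heater(X).round(1),r)
# frame edges in y on face plane out=42
for uu,vv in[(265,245),(373,242),(297,205)]:
    c,dd=ray(W,uu,vv);n=np.array([-.5*ex[0],-.5*ex[1],.866]);p0=toworld(0,0,42 if uu!=297 else 26);k=((p0-c)@n)/(dd@n);print(uu,vv,heater(c+k*dd).round(1))
s=np.array([.532,.0174,.3848]);print("tcp",heater(s).round(1))
# heater top edges from wrist as check
for uu,vv in [(205,180),(553,180)]: print(heater(onz(W,uu,vv,.235)).round(1), ((onz(W,uu,vv,.235)-O)*1000@np.c_[ex,ey]).round(1))
E
```

```text
319 200 [19.  54.1 82.8]
319 215 [ 1.3 54.1 83. ]
319 230 [-17.   54.1  83. ]
319 247 [-38.8  54.1  81.6]
297 205 [ 1.4 81.8 41.5]
280 210 [ -4.7 103.3  43. ]
350 210 [-4.9 15.  42.4]
420 210 [-17.7 -85.8  -0.7]
rib n 572 [[-42.0, 48.2, 80.1], [-13.6, 55.3, 82.5], [12.9, 61.1, 83.9]]
rib low end [-71.5  53.1  17.3] [np.float64(0.0008946548360963213), np.float64(0.000894654836096316)]
265 245 [-52.6 124.3  42. ]
373 242 [-48.2 -15.8  42. ]
297 205 [-3.  82.8 26. ]
tcp [ 52.8  54.7 315.7]
[ 54.6 162.9 141.7] [-78.6 162.9]
[  54.4 -166.5  141.8] [ -78.8 -166.5]
```

Request:
servo_tool([
  {"dx":0.0085,"dy":-0.001,"dz":-0.049,"roll":0,"jaw":0.5},
  {"dx":0.0085,"dy":-0.001,"dz":-0.049,"roll":0,"jaw":0.5},
  {"dx":0.0085,"dy":-0.001,"dz":-0.049,"roll":0,"jaw":0.5},
  {"dx":0.0085,"dy":-0.001,"dz":-0.048,"roll":0,"jaw":0.5},
  {"dx":0.01,"dy":-0.0013,"dz":-0.0173,"roll":0,"jaw":0.5},
  {"dx":0.01,"dy":-0.0013,"dz":-0.0173,"roll":0,"jaw":0.5},
  {"dx":0.01,"dy":-0.0013,"dz":-0.0173,"roll":0,"jaw":0.5},
  {"dx":0.01,"dy":-0.0013,"dz":-0.0173,"roll":0,"jaw":0.5},
  {"dx":0,"dy":0,"dz":0,"roll":0,"jaw":0.5},
  {"dx":0,"dy":0,"dz":0,"roll":0,"jaw":0.5},
])

```text
t: 8.9
eef_pos: [0.6152, 0.0093, 0.1505]
ee_rot: [3.141, -0.507, -0.128]
force: [-0.3, 0.4, 0.9]
width: 0.0439
gripper_force: 0.0
```

Run:
```python
from station import *
from h import *
s=get_state();print(s['q'].round(3),heater(s['eef_pos']).round(1),s['ee_rot'].round(4),s['force'].round(1))
im,d=grab_frame("scene");cv2.imwrite("pics/s2.png",cv2.resize(im[60:260,200:460,::-1],None,fx=3,fy=3,interpolation=cv2.INTER_CUBIC)[:600])
```

```text
[ 0.033  0.077 -1.     1.667 -0.079 -0.238] [ 7.9 57.6 71. ] [ 3.1414 -0.507  -0.128 ] [-0.3  0.4  0.9]
```

View pics/s2.png

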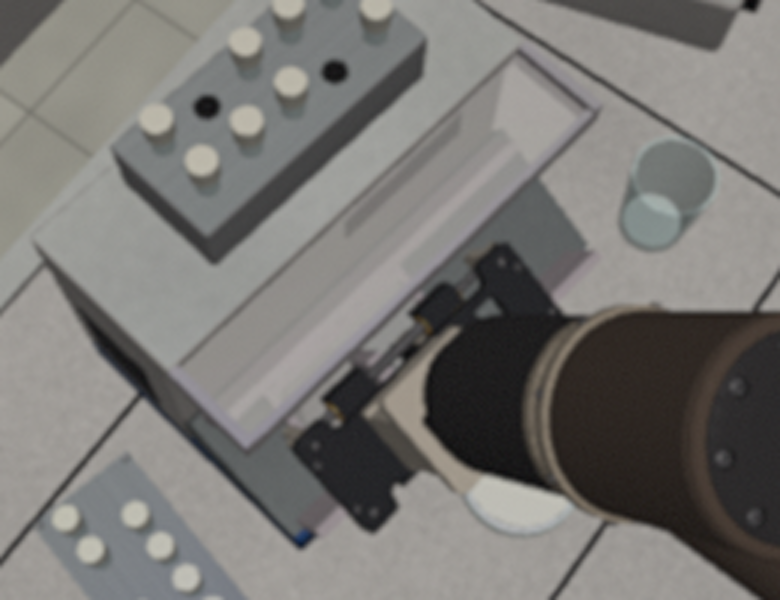

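The arm stopped short here. It is near three joint limits (q3 -1.0, q4 1.667, q5 -0.08), so 30° is too much tilt for this reach. I'll fit a small kinematic model to the recorded states and pick a tilt that works.

```bash
cat > kin.py <<'E'
from h import *
from scipy.optimize import least_squares
from scipy.spatial.transform import Rotation as Ro
D=[([1.425,.359,.0110,0,-1.224,-.288],[.2835,.6120,.2256],[3.1399,0,-.4339]),
([.239,.798,1.252,.011,-2.005,1.216],[.8759,.012,.446],[3.1392,-.0218,-.1205]),
([.351,.171,.242,.012,-1.62,1.1],[.6057,.013,.4489],[3.1411,-.0253,-.1199]),
([.249,.7755,1.2516,.0725,-1.8545,1.2294],[.9246,.0105,.483],[-3.138,-.2037,-.1198]),
([.2469,.8378,1.2505,.1726,-1.4884,1.234],[1.0665,.0072,.4899],[-3.1322,-.5229,-.1218]),
([.634,-.28,-.594,.445,-.906,.592],[.532,.0174,.3848],[-3.1303,-.5232,-.133]),
([.033,.077,-1.0,1.667,-.079,-.238],[.6152,.0093,.1505],[3.1414,-.507,-.128])]
def fk(p,q,s4=1):
    a1,h,l1,l2,e,d,L=p; f=q[2]-q[1]
    w=np.array([a1+l1*np.sin(q[1])+l2*np.cos(f)-e*np.sin(f),d,h+l1*np.cos(q[1])+l2*np.sin(f)+e*np.cos(f)])
    R=Ro.from_euler('z',q[0])*Ro.from_euler('y',-f)*Ro.from_euler('x',s4*q[3])*Ro.from_euler('y',-q[4])
    t=R.apply([1,0,0]); return Ro.from_euler('z',q[0]).apply(w)+L*t,t
def fit():
    best=None
    for s4 in(1,-1):
        f=lambda p:np.concatenate([fk(p,q,s4)[0]-x for q,x,_ in D])
        r=least_squares(f,[0,.4,.4,.4,0,-.19,.3])
        if best is None or r.cost<best[0]: best=(r.cost,r.x,s4)
    return best
E
python3 - <<'E'
from kin import *
c,p,s4=fit();print(c,p.round(3),s4)
for q,x,o in D: X,t=fk(p,q,s4);print((1e3*(X-x)).round(1),(t-Ro.from_euler('xyz',o).apply([0,0,1])).round(3))
lo=np.array([-3.07,-1.43,-1.02,-3.03,-3.05]);hi=np.array([3.07,2.12,1.25,1.67,0])
for nm,tgt in(("handle shut",(-15,54,52)),("handle shut0",(-15,80,52)),("open",(-15,-60,52)),("button",(-18,80,14)),("above",(-18,80,120))):
    for th in(14,17,20,23,26,30):
        X=toworld(*tgt);t=np.sin(np.deg2rad(th))*ex+[0,0,-np.cos(np.deg2rad(th))]
        g=lambda q:np.concatenate([fk(p,q,s4)[0]-X,.3*(fk(p,q,s4)[1]-t)])
        r=min((least_squares(g,q0,bounds=(lo,hi)) for q0 in([.2,.1,-.6,.4,-.7],[.3,.1,-.6,-.4,-.7])),key=lambda r:r.cost)
        print(nm,th,r.x.round(2),round(1e3*np.sqrt(2*r.cost),1))
E
```

```text
0.023134560956819632 [ 0.079  0.252  0.588  0.386  0.062 -0.152  0.449] -1
[-36.2  28.6  54.9] [ 0.001  0.    -0.   ]
[-33.2  32.6  -6.9] [ 0. -0.  0.]
[-16.3  35.6  23.3] [-0. -0. -0.]
[-15.7  31.9 -18.3] [0. 0. 0.]
[ 13.4  29.3 -21.4] [-0.  0. -0.]
[ 25.3  15.3 -16.6] [-0. -0. -0.]
[ -31.9 -177.1  -15.1] [-0.    -0.001  0.   ]
handle shut 14 [ 0.35  0.19 -0.73  0.27 -0.44] 0.0
handle shut 17 [ 0.38  0.17 -0.79  0.39 -0.38] 0.0
handle shut 20 [ 0.4   0.14 -0.85  0.58 -0.32] 0.0
handle shut 23 [ 0.43  0.13 -0.91  0.84 -0.28] 0.0
handle shut 26 [ 0.46  0.11 -0.97  1.16 -0.27] 0.0
handle shut 30 [ 0.49  0.1  -1.02  1.47 -0.29] 5.9
handle shut0 14 [ 0.4   0.2  -0.72  0.28 -0.45] 0.0
handle shut0 17 [ 0.43  0.18 -0.78  0.42 -0.39] 0.0
handle shut0 20 [ 0.45  0.15 -0.84  0.6  -0.34] 0.0
handle shut0 23 [ 0.48  0.13 -0.9   0.84 -0.31] 0.0
handle shut0 26 [ 0.51  0.12 -0.95  1.14 -0.29] 0.0
handle shut0 30 [ 0.55  0.11 -1.02  1.48 -0.32] 3.1
open 14 [ 0.13  0.18 -0.75  0.16 -0.41] 0.0
open 17 [ 0.14  0.16 -0.81  0.24 -0.33] 0.0
open 20 [ 0.15  0.13 -0.86  0.39 -0.26] 0.0
open 23 [ 0.17  0.11 -0.92  0.66 -0.19] 0.0
open 26 [ 0.19  0.1  -0.98  1.18 -0.15] 0.0
open 30 [ 0.19  0.09 -1.02  1.64 -0.15] 9.6
button 14 [ 0.38  0.27 -0.74  0.34 -0.36] 0.0
button 17 [ 0.41  0.25 -0.8   0.53 -0.3 ] 0.0
button 20 [ 0.43  0.24 -0.86  0.8  -0.26] 0.0
button 23 [ 0.46  0.22 -0.92  1.17 -0.24] 0.0
button 26 [ 0.49  0.21 -0.98  1.56 -0.26] 0.0
button 30 [ 0.53  0.2  -1.01  1.67 -0.31] 11.6
above 14 [ 0.44  0.07 -0.7   0.23 -0.61] 0.0
above 17 [ 0.47  0.04 -0.75  0.32 -0.56] 0.0
above 20 [ 0.5   0.01 -0.81  0.43 -0.51] 0.0
above 23 [ 0.54 -0.02 -0.86  0.56 -0.47] 0.0
above 26 [ 0.58 -0.04 -0.92  0.72 -0.44] 0.0
above 30 [ 0.63 -0.07 -0.99  0.97 -0.43] 0.0
```

```bash
sed -i 's/a1,h,l1,l2,e,d,L=p;/a1,h,l1,l2,e,d2,L=p; d=0;/; s/+L\*t,t/+R.apply([L,d2,0]),t/' kin.py
python3 - <<'E'
from kin import *
c,p,s4=fit();print(c,p.round(3),s4)
for q,x,o in D: X,t=fk(p,q,s4);print((1e3*(X-x)).round(1))
lo=np.array([-3.07,-1.43,-1.02,-3.03,-3.05]);hi=np.array([3.07,2.12,1.25,1.67,0])
for nm,tgt in(("handle shut",(-15,80,52)),("open",(-15,-60,52)),("button",(-18,80,14)),("above",(-18,80,120))):
    for th in(12,15,18,20,22,25):
        X=toworld(*tgt);t=np.sin(np.deg2rad(th))*ex+[0,0,-np.cos(np.deg2rad(th))]
        g=lambda q:np.concatenate([fk(p,q,s4)[0]-X,.3*(fk(p,q,s4)[1]-t)])
        r=min((least_squares(g,q0,bounds=(lo,hi)) for q0 in([.2,.1,-.6,.4,-.7],[.3,.1,-.6,-.4,-.7])),key=lambda r:r.cost)
        print(nm,th,r.x.round(2),round(1e3*np.sqrt(2*r.cost),1))
E
```

```text
2.093019471332972e-07 [ 0.     0.199  0.601  0.464 -0.    -0.192  0.378] -1
[ 0.2 -0.   0.3]
[0.1 0.2 0. ]
[-0.2 -0.3 -0.1]
[ 0.   0.1 -0. ]
[-0.1  0.1 -0. ]
[ 0.1  0.1 -0. ]
[-0.  -0.3 -0.1]
handle shut 12 [ 0.44  0.23 -0.53  0.19 -0.64] 0.0
handle shut 15 [ 0.46  0.2  -0.61  0.27 -0.56] 0.0
handle shut 18 [ 0.46  0.18 -0.7   0.4  -0.46] 0.0
handle shut 20 [ 0.46  0.17 -0.76  0.51 -0.4 ] 0.0
handle shut 22 [ 0.43  0.15 -0.84  0.68 -0.32] 0.0
handle shut 25 [ 0.29  0.13 -0.96  1.16 -0.19] 0.0
open 12 [ 0.19  0.21 -0.52  0.11 -0.64] 0.0
open 15 [ 0.2   0.19 -0.59  0.16 -0.55] 0.0
open 18 [ 0.21  0.16 -0.66  0.23 -0.46] 0.0
open 20 [ 0.21  0.15 -0.72  0.3  -0.39] 0.0
open 22 [ 0.2   0.13 -0.78  0.41 -0.31] 0.0
open 25 [ 0.12  0.11 -0.93  0.78 -0.15] 0.0
button 12 [ 0.42  0.29 -0.54  0.21 -0.57] 0.0
button 15 [ 0.44  0.27 -0.62  0.31 -0.47] 0.0
button 18 [ 0.43  0.25 -0.73  0.48 -0.37] 0.0
button 20 [ 0.4   0.23 -0.81  0.67 -0.28] 0.0
button 22 [ 0.3   0.21 -0.92  1.06 -0.18] 0.0
button 25 [ 0.07  0.2  -0.97  1.67 -0.09] 6.3
above 12 [ 0.49  0.11 -0.52  0.17 -0.77] 0.0
above 15 [ 0.51  0.08 -0.59  0.24 -0.7 ] 0.0
above 18 [ 0.52  0.05 -0.67  0.33 -0.62] 0.0
above 20 [ 0.53  0.04 -0.72  0.4  -0.57] 0.0
above 22 [ 0.53  0.02 -0.78  0.49 -0.51] 0.0
above 25 [ 0.51 -0.   -0.87  0.66 -0.43] 0.0
```

The model fits to under 0.3 mm. A tilt of about 18° keeps every joint comfortable and clears the visor. I'll back off and push against the inner reach limit to shed some tilt.

Request:
servo_tool([
  {"dx":-0.03,"dy":0.004,"dz":0.05,"roll":0,"jaw":0.5},
  {"dx":-0.03,"dy":0.004,"dz":0.05,"roll":0,"jaw":0.5},
  {"dx":-0.03,"dy":0.004,"dz":0.04,"roll":0,"jaw":0.5},
  {"dx":-0.04,"dy":0,"dz":0,"roll":0,"jaw":0.5},
  {"dx":-0.04,"dy":0,"dz":0,"roll":0,"jaw":0.5},
  {"dx":-0.04,"dy":0,"dz":0,"roll":0,"jaw":0.5},
  {"dx":-0.04,"dy":0,"dz":0,"roll":0,"jaw":0.5},
  {"dx":-0.04,"dy":0,"dz":0,"roll":0,"jaw":0.5},
  {"dx":-0.04,"dy":0,"dz":0,"roll":0,"jaw":0.5},
  {"dx":-0.04,"dy":0,"dz":0,"roll":0,"jaw":0.5},
])

```text
t: 10.2
eef_pos: [0.3611, 0.0074, 0.2893]
ee_rot: [3.12, -0.537, -0.143]
force: [-1.5, 0.4, 1.0]
width: 0.0439
gripper_force: 0.0
```

```bash
cat > st.py <<'E'
from station import *
from h import *
from scipy.spatial.transform import Rotation as Ro
s=get_state();R=Ro.from_euler('xyz',s['ee_rot']).as_matrix();t=R[:,2]
print('t',round(s['t'],2),'q',s['q'].round(3),'pos',s['eef_pos'].round(4),'heater s,y,out',heater(s['eef_pos']).round(1))
print('tilt',np.degrees(np.arccos(-t[2])).round(1),'az',np.degrees(np.arctan2(t[1],t[0])).round(1),'y axis az',np.degrees(np.arctan2(-R[1,1],-R[0,1])).round(1)-90,'y.z',R[2,1].round(3),'F',s['force'].round(1),'w',round(s['width'],4),'g',round(s['gripper_force'],1))
E
python3 st.py
```

```text
t 10.2 q [ 1.435 -0.745 -1.014  0.549 -1.365 -0.146] pos [0.3611 0.0074 0.2893] heater s,y,out [-140.6   22.6  317.1]
tilt 30.8 az -10.6 y axis az -8.799999999999997 y.z 0.019 F [-1.5  0.4  1. ] w 0.0439 g 0.0
```

The inner limit swung joint 1 instead of shedding tilt. Before spending more arm time, I'll simulate a few push directions with the fitted model.

```bash
cat > sim.py <<'E'
from kin import *
c,p,s4=fit()
lo=np.array([-3.07,-1.43,-1.02,-3.03,-3.05]);hi=np.array([3.07,2.12,1.25,1.67,0])
def solve(X,t,q0,w=.3,cap=.2):
    g=lambda q:np.concatenate([fk(p,q,s4)[0]-X,w*(fk(p,q,s4)[1]-t)])
    l=np.maximum(lo,q0-cap);h=np.minimum(hi,q0+cap); q=np.clip(q0,l+1e-6,h-1e-6)
    return least_squares(g,q,bounds=(l,h)).x
def run(q,rows,w):
    for dx in rows:
        X,t=fk(p,q,s4); dx=np.array(dx)
        if len(dx)>3: t=Ro.from_euler('z',dx[3],degrees=True).apply(t)
        q=solve(X+dx[:3],t,q,w)
    X,t=fk(p,q,s4); return q,X,np.degrees(np.arccos(-t[2])),np.degrees(np.arctan2(t[1],t[0]))
E
python3 - <<'E'
from sim import *
q3=np.array(D[3][0][:5])
for w in(.1,.2,.3,.5,1.): 
    q,X,ti,az=run(q3,[(.04,0,.02)]*10,w); print("check",w,X.round(3),ti.round(1),az.round(1))
def start(X,th,az=-7.5):
    a=np.deg2rad(az);t=np.r_[np.sin(th)*np.cos(a),np.sin(th)*np.sin(a),-np.cos(th)]
    return min((least_squares(lambda q:np.concatenate([fk(p,q,s4)[0]-X,.3*(fk(p,q,s4)[1]-t)]),q0,bounds=(lo,hi)) for q0 in([.2,.1,-.6,.4,-.7],[.5,-.2,-.6,.2,-1.])),key=lambda r:r.cost).x
for X in([.5,.01,.3],[.55,.01,.2],[.5,-.2,.3],[.5,.01,.45]):
    q0=start(np.array(X),.53);print(X,q0.round(2))
    for d in((0,0,-.04),(-.04,0,0),(-.03,0,-.03),(-.03,0,.03)):
        q,Y,ti,az=run(q0,[d]*8,.3);print("  ",d,Y.round(3),ti.round(1),az.round(1),q.round(2))
E
```

```text
check 0.1 [1.299 0.01  0.665] 76.3 -5.8
check 0.2 [1.245 0.01  0.625] 64.2 -5.6
check 0.3 [1.188 0.009 0.581] 52.7 -5.5
check 0.5 [1.098 0.008 0.515] 36.0 -5.6
check 1.0 [1.009 0.008 0.455] 19.8 -5.7
[0.5, 0.01, 0.3] [ 0.66 -0.31 -0.84  0.56 -0.73]
   (0, 0, -0.04) [0.521 0.006 0.018] 14.5 5.0 [ 0.34  0.23 -1.02  0.7  -0.1 ]
   (-0.04, 0, 0) [0.271 0.015 0.3  ] 14.8 -21.0 [ 1.81 -0.86 -0.79  0.22 -1.78]
   (-0.03, 0, -0.03) [0.303 0.006 0.125] 8.2 11.6 [ 0.85 -0.38 -1.02  0.12 -0.82]
   (-0.03, 0, 0.03) [0.312 0.016 0.539] 22.8 -12.5 [ 1.82 -0.73 -0.36  0.41 -2.09]
[0.55, 0.01, 0.2] [ 0.41 -0.1  -1.02  0.95 -0.33]
   (0, 0, -0.04) [ 0.575  0.01  -0.068] 8.5 -13.3 [ 0.01  0.46 -0.97  1.67 -0.04]
   (-0.04, 0, 0) [0.28  0.006 0.225] 14.7 -6.7 [ 1.62 -0.87 -0.96  0.25 -1.52]
   (-0.03, 0, -0.03) [ 0.352 -0.     0.007] 10.2 40.9 [ 0.53  0.07 -1.02 -0.11 -0.31]
   (-0.03, 0, 0.03) [0.339 0.01  0.437] 26.7 -6.6 [ 1.6  -0.78 -0.65  0.47 -1.76]
[0.5, -0.2, 0.3] [ 0.05 -0.23 -0.64  0.15 -0.64]
   (0, 0, -0.04) [ 0.502 -0.205 -0.007] 25.7 -2.1 [-0.04  0.31 -0.81 -0.23 -0.  ]
   (-0.04, 0, 0) [ 0.182 -0.207  0.3  ] 30.0 -4.5 [ 0.07 -0.92 -0.82  0.08 -1.16]
   (-0.03, 0, -0.03) [ 0.262 -0.208  0.064] 29.3 -1.1 [-0.32 -0.2  -1.   -0.49 -0.32]
   (-0.03, 0, 0.03) [ 0.26 -0.2   0.54] 30.4 -7.5 [ 0.28 -0.72 -0.32  0.2  -1.47]
[0.5, 0.01, 0.45] [ 0.7  -0.36 -0.5   0.43 -1.09]
   (0, 0, -0.04) [0.51  0.009 0.147] 23.6 -5.6 [ 0.48 -0.07 -1.02  0.7  -0.35]
   (-0.04, 0, 0) [0.269 0.019 0.451] 15.5 -24.7 [ 1.87 -0.77 -0.46  0.23 -2.06]
   (-0.03, 0, -0.03) [0.306 0.016 0.22 ] 20.9 -15.2 [ 1.91 -0.92 -1.02  0.3  -1.68]
   (-0.03, 0, 0.03) [0.307 0.016 0.692] 23.6 -14.8 [ 1.88 -0.58  0.02  0.49 -2.34]
```

Run:
```python
from sim import *
q0=np.array([1.435,-.745,-1.014,.549,-1.365])
for a,d in (((.04,0,0),(0,0,-.05)),((.045,0,.02),(0,0,-.06)),((.03,0,0),(-.02,0,-.05)),((.03,0,0),(0,0,-.05)),((.0,0,0.03),(-.04,0,-.05)),((.04,0,0.0),(-.01,.02,-.05)),((.04,0,0.0),(-.02,-.02,-.05))):
    q=q0;print(a,d)
    q,X,ti,az=run(q,[a]*4,.55);print("  ",X.round(3),ti.round(1),az.round(1),q.round(2))
    for k in range(4):
        q,X,ti,az=run(q,[d]*2,.55);print("     ",X.round(3),ti.round(1),az.round(1),q.round(2))
```

```text
(0.04, 0, 0) (0, 0, -0.05)
   [0.49  0.019 0.292] 31.8 -11.3 [ 0.72 -0.33 -0.91  0.66 -0.75]
      [0.502 0.02  0.214] 29.4 -11.7 [ 0.6  -0.2  -1.02  0.8  -0.52]
      [0.526 0.023 0.153] 24.9 -12.4 [ 0.5  -0.04 -1.02  0.85 -0.38]
      [0.548 0.026 0.089] 20.5 -13.7 [ 0.39  0.12 -1.02  0.98 -0.25]
      [0.567 0.03  0.023] 16.3 -17.0 [ 0.23  0.27 -1.02  1.33 -0.15]
(0.045, 0, 0.02) (0, 0, -0.06)
   [0.506 0.021 0.372] 32.0 -11.4 [ 0.73 -0.34 -0.71  0.56 -0.92]
      [0.506 0.021 0.252] 32.0 -11.4 [ 0.64 -0.25 -0.99  0.79 -0.59]
      [0.531 0.024 0.175] 27.2 -12.4 [ 0.5  -0.08 -1.02  0.89 -0.4 ]
      [0.559 0.029 0.098] 22.0 -14.4 [ 0.37  0.11 -1.02  1.07 -0.25]
      [0.577 0.035 0.02 ] 17.1 -19.6 [ 0.19  0.28 -1.01  1.47 -0.15]
(0.03, 0, 0) (-0.02, 0, -0.05)
   [0.465 0.013 0.291] 31.3 -10.9 [ 0.77 -0.38 -0.93  0.64 -0.8 ]
      [0.444 0.015 0.228] 27.6 -11.3 [ 0.77 -0.34 -1.02  0.63 -0.71]
      [0.435 0.016 0.18 ] 22.1 -11.5 [ 0.74 -0.26 -1.02  0.53 -0.64]
      [0.428 0.017 0.127] 16.6 -10.8 [ 0.68 -0.14 -1.02  0.43 -0.54]
      [0.421 0.015 0.064] 11.3 -6.6 [ 0.61  0.01 -1.02
[... 821 characters left out ...]
 -11.3 [ 0.72 -0.33 -0.91  0.66 -0.75]
      [0.483 0.063 0.217] 29.3 -12.4 [ 0.77 -0.22 -1.02  0.78 -0.62]
      [0.487 0.116 0.157] 25.1 -15.6 [ 0.81 -0.06 -1.02  0.81 -0.54]
      [0.487 0.171 0.088] 21.8 -20.8 [ 0.84  0.12 -1.02  0.91 -0.45]
      [0.485 0.228 0.01 ] 19.7 -27.6 [ 0.82  0.3  -1.02  1.15 -0.36]
(0.04, 0, 0.0) (-0.02, -0.02, -0.05)
   [0.49  0.019 0.292] 31.8 -11.3 [ 0.72 -0.33 -0.91  0.66 -0.75]
      [ 0.467 -0.023  0.224] 28.5 -10.9 [ 0.59 -0.3  -1.02  0.65 -0.59]
      [ 0.453 -0.074  0.168] 23.6 -7.4 [ 0.4  -0.21 -1.02  0.48 -0.45]
      [ 0.431 -0.131  0.093] 20.5 0.2 [ 0.19 -0.06 -1.02  0.25 -0.27]
      [ 0.394 -0.176 -0.004] 20.1 2.5 [ 0.03  0.18 -1.01 -0.12 -0.02]
```

Request:
servo_tool([
  {"dx":0.03,"dy":0,"dz":0,"roll":0,"jaw":0.5},
  {"dx":0.03,"dy":0,"dz":0,"roll":0,"jaw":0.5},
  {"dx":0.03,"dy":0,"dz":0,"roll":0,"jaw":0.5},
  {"dx":0.03,"dy":0,"dz":0,"roll":0,"jaw":0.5},
  {"dx":-0.02,"dy":0,"dz":-0.05,"roll":0,"jaw":0.5},
  {"dx":-0.02,"dy":0,"dz":-0.05,"roll":0,"jaw":0.5},
  {"dx":-0.02,"dy":0,"dz":-0.05,"roll":0,"jaw":0.5},
  {"dx":-0.02,"dy":0,"dz":-0.05,"roll":0,"jaw":0.5},
  {"dx":-0.02,"dy":0,"dz":-0.05,"roll":0,"jaw":0.5},
  {"dx":0,"dy":0,"dz":0,"roll":0,"jaw":0.5},
])

```text
t: 11.45
eef_pos: [0.4342, 0.0125, 0.1611]
ee_rot: [3.125, -0.349, -0.146]
force: [-0.7, 0.3, -0.1]
width: 0.0439
gripper_force: 0.0
```

```bash
python3 st.py
```

```text
t 11.45 q [ 0.699 -0.215 -1.017  0.491 -0.601  0.339] pos [0.4342 0.0125 0.1611] heater s,y,out [-142.5   37.1  170.1]
tilt 20.0 az -11.1 y axis az -8.700000000000003 y.z 0.015 F [-0.7  0.3 -0.1] w 0.0439 g 0.0
```

Request:
servo_tool([
  {"dx":0.047,"dy":0,"dz":0.004,"roll":1,"jaw":0.5},
  {"dx":0.047,"dy":0,"dz":0.004,"roll":1,"jaw":0.5},
  {"dx":0.047,"dy":-0.001,"dz":0.0035,"roll":0,"jaw":0.5},
  {"dx":0.01,"dy":-0.001,"dz":-0.017,"roll":0,"jaw":0.5},
  {"dx":0.01,"dy":-0.001,"dz":-0.017,"roll":0,"jaw":0.5},
  {"dx":0.009,"dy":-0.002,"dz":-0.016,"roll":0,"jaw":0.5},
  {"dx":0,"dy":0,"dz":0,"roll":0,"jaw":0.5},
  {"dx":0,"dy":0,"dz":0,"roll":0,"jaw":0.5},
  {"dx":0,"dy":0,"dz":0,"roll":0,"jaw":0.5},
  {"dx":0,"dy":0,"dz":0,"roll":0,"jaw":0.5},
])

```text
t: 12.7
eef_pos: [0.6046, 0.0077, 0.1239]
ee_rot: [3.128, -0.351, -0.113]
force: [-0.1, -1.2, 0.4]
width: 0.0441
gripper_force: 0.0
```

```bash
python3 st.py
```

```text
t 12.7 q [ 0.417  0.155 -0.77   0.509 -0.391  0.591] pos [0.6046 0.0077 0.1239] heater s,y,out [-14.2  54.5  53.1]
tilt 20.1 az -8.8 y axis az -6.700000000000003 y.z 0.013 F [-0.1 -1.2  0.4] w 0.0441 g 0.0
```

Request:
servo_tool([
  {"dx":0,"dy":0,"dz":0,"roll":0,"jaw":0},
  {"dx":0,"dy":0,"dz":0,"roll":0,"jaw":0},
  {"dx":0,"dy":0,"dz":0,"roll":0,"jaw":0},
  {"dx":0,"dy":0,"dz":0,"roll":0,"jaw":0},
  {"dx":-0.0021,"dy":-0.0159,"dz":0,"roll":0,"jaw":0},
  {"dx":-0.0021,"dy":-0.0159,"dz":0,"roll":0,"jaw":0},
  {"dx":-0.0021,"dy":-0.0159,"dz":0,"roll":0,"jaw":0},
  {"dx":-0.0021,"dy":-0.0159,"dz":0,"roll":0,"jaw":0},
  {"dx":-0.0021,"dy":-0.0159,"dz":0,"roll":0,"jaw":0},
  {"dx":-0.0021,"dy":-0.0159,"dz":0,"roll":0,"jaw":0},
], newtons=20)

```text
t: 13.95
eef_pos: [0.592, -0.0881, 0.1229]
ee_rot: [3.128, -0.35, -0.113]
force: [-0.7, 2.4, -1.4]
width: 0.014
gripper_force: 19.9
```

```bash
python3 st.py
```

```text
t 13.95 q [ 0.246  0.145 -0.742  0.366 -0.382  0.89 ] pos [ 0.592  -0.0881  0.1229] heater s,y,out [-14.8 -42.1  52.3]
tilt 20.1 az -8.8 y axis az -6.799999999999997 y.z 0.013 F [-0.7  2.4 -1.4] w 0.014 g 19.9
```

Gripped (14 mm), and the guard is sliding at about 2.4 N. About 18 mm remains, and I'll go slightly past it to reach the stop.

Request:
servo_tool([
  {"dx":-0.0013,"dy":-0.01,"dz":0,"roll":0,"jaw":0},
  {"dx":-0.0008,"dy":-0.006,"dz":0,"roll":0,"jaw":0},
  {"dx":-0.0003,"dy":-0.002,"dz":0,"roll":0,"jaw":0},
  {"dx":-0.0003,"dy":-0.002,"dz":0,"roll":0,"jaw":0},
  {"dx":0,"dy":0,"dz":0,"roll":0,"jaw":0},
  {"dx":0,"dy":0,"dz":0,"roll":0,"jaw":0},
  {"dx":0,"dy":0,"dz":0,"roll":0,"jaw":0},
  {"dx":0,"dy":0,"dz":0,"roll":0,"jaw":0},
  {"dx":0,"dy":0,"dz":0,"roll":0,"jaw":0},
  {"dx":0,"dy":0,"dz":0,"roll":0,"jaw":0},
])

```text
t: 15.2
eef_pos: [0.5897, -0.1059, 0.123]
ee_rot: [3.129, -0.351, -0.111]
force: [-4.1, 15.4, 0.8]
width: 0.014
gripper_force: 20.0
```

```bash
python3 st.py
```

```text
t 15.2 q [ 0.211  0.147 -0.728  0.329 -0.385  0.96 ] pos [ 0.5897 -0.1059  0.123 ] heater s,y,out [-14.7 -60.1  52.3]
tilt 20.1 az -8.5 y axis az -6.599999999999994 y.z 0.012 F [-4.1 15.4  0.8] w 0.014 g 20.0
```

Request:
servo_tool([
  {"dx":0,"dy":0.001,"dz":0,"roll":0,"jaw":0.4},
  {"dx":0,"dy":0,"dz":0,"roll":0,"jaw":0.4},
  {"dx":0,"dy":0,"dz":0,"roll":0,"jaw":0.4},
  {"dx":-0.0168,"dy":0.0022,"dz":0.0295,"roll":0,"jaw":0.4},
  {"dx":-0.0168,"dy":0.0022,"dz":0.0295,"roll":0,"jaw":0.4},
  {"dx":0.0035,"dy":0.0463,"dz":-0.0015,"roll":0,"jaw":0},
  {"dx":0.0035,"dy":0.0463,"dz":-0.0015,"roll":0,"jaw":0},
  {"dx":0.0035,"dy":0.0463,"dz":-0.0015,"roll":0,"jaw":0},
  {"dx":0,"dy":0,"dz":0,"roll":0,"jaw":0},
  {"dx":0,"dy":0,"dz":0,"roll":0,"jaw":0},
])

```text
t: 16.45
eef_pos: [0.5657, 0.0359, 0.1772]
ee_rot: [3.127, -0.349, -0.113]
force: [0.3, -1.0, 0.5]
width: 0.0007
gripper_force: 0.0
```

```bash
python3 st.py
python3 - <<'E'
from station import *
from h import *
c=calibration("wrist");im,d=grab_frame("wrist");cv2.imwrite("pics/w3.png",im[...,::-1]);np.savez("pics/w3.npz",im=im,d=d,**c)
E
```

```text
t 16.45 q [ 0.535  0.031 -0.742  0.42  -0.565  0.589] pos [0.5657 0.0359 0.1772] heater s,y,out [-24.1  77.5 120.4]
tilt 20.0 az -9.0 y axis az -6.799999999999997 y.z 0.014 F [ 0.3 -1.   0.5] w 0.0007 g 0.0
```

View pics/w3.png

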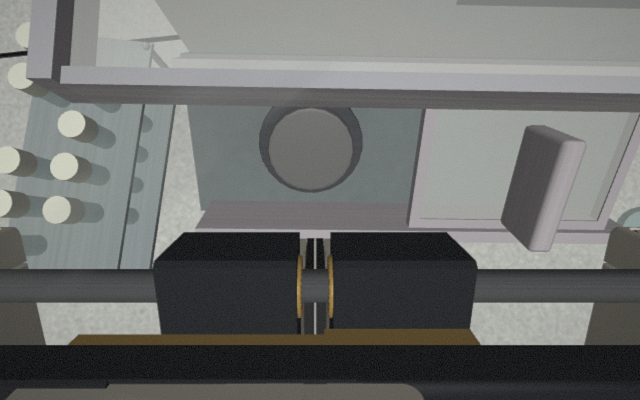

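The guard is open and the button is exposed, with its cap centred near (311,150) directly ahead of the closed fingers. I'll check the cap's depth, then approach.

Run:
```python
from h import *
W=load("w3")
for u,v in[(311,150),(311,180),(280,150),(340,150),(311,120)]: print(u,v,heater(world(W,u,v,W['d'][v,u])).round(1))
```

```text
311 150 [ 1.  81.7 27.3]
311 180 [-21.3  81.4  27.1]
280 150 [  0.2 103.1  25.9]
340 150 [ 1.3 61.7 27.3]
311 120 [21.3 81.9 26.1]
```

Request:
servo_tool([
  {"dx":0.0105,"dy":0.0006,"dz":-0.0173,"roll":0,"jaw":0},
  {"dx":0.0105,"dy":0.0006,"dz":-0.0173,"roll":0,"jaw":0},
  {"dx":0.0105,"dy":-0.0006,"dz":-0.0173,"roll":0,"jaw":0},
  {"dx":0.0105,"dy":-0.0013,"dz":-0.0173,"roll":0,"jaw":0},
  {"dx":0.0,"dy":0,"dz":0,"roll":0,"jaw":0},
  {"dx":0,"dy":0,"dz":0,"roll":0,"jaw":0},
  {"dx":0,"dy":0,"dz":0,"roll":0,"jaw":0},
  {"dx":0,"dy":0,"dz":0,"roll":0,"jaw":0},
  {"dx":0,"dy":0,"dz":0,"roll":0,"jaw":0},
  {"dx":0,"dy":0,"dz":0,"roll":0,"jaw":0},
])

```text
t: 17.75
eef_pos: [0.608, 0.0357, 0.1085]
ee_rot: [3.127, -0.35, -0.113]
force: [-0.5, -1.0, 1.3]
width: 0.0004
gripper_force: 0.0
```

```bash
python3 st.py
```

```text
t 17.75 q [ 0.448  0.184 -0.803  0.604 -0.35   0.461] pos [0.608  0.0357 0.1085] heater s,y,out [-22.1  82.7  39.9]
tilt 20.1 az -8.9 y axis az -6.700000000000003 y.z 0.014 F [-0.5 -1.   1.3] w 0.0004 g 0.0
```

Request:
servo_tool([
  {"dx":0.004,"dy":-0.0005,"dz":-0.007,"roll":0,"jaw":0},
  {"dx":0.004,"dy":-0.0005,"dz":-0.007,"roll":0,"jaw":0},
  {"dx":0.002,"dy":-0.0003,"dz":-0.0035,"roll":0,"jaw":0},
  {"dx":0.002,"dy":-0.0003,"dz":-0.0035,"roll":0,"jaw":0},
  {"dx":0,"dy":0,"dz":0,"roll":0,"jaw":0},
  {"dx":0,"dy":0,"dz":0,"roll":0,"jaw":0},
  {"dx":0,"dy":0,"dz":0,"roll":0,"jaw":0},
  {"dx":0,"dy":0,"dz":0,"roll":0,"jaw":0},
  {"dx":0,"dy":0,"dz":0,"roll":0,"jaw":0},
  {"dx":0,"dy":0,"dz":0,"roll":0,"jaw":0},
])

```text
t: 19.0
eef_pos: [0.6197, 0.0343, 0.0887]
ee_rot: [3.128, -0.352, -0.112]
force: [-19.6, 5.4, 22.5]
width: 0.0002
gripper_force: 15.2
```

```bash
python3 st.py
```

```text
t 19.0 q [ 0.404  0.225 -0.833  0.726 -0.278  0.373] pos [0.6197 0.0343 0.0887] heater s,y,out [-21.9  82.9  16.9]
tilt 20.2 az -8.8 y axis az -6.700000000000003 y.z 0.013 F [-19.6   5.4  22.5] w 0.0002 g 15.2
```

The normal force is about 29 N at 16.9 mm out, so the button is on its stop, fully down. Now I'll release and back out.

Request:
servo_tool([
  {"dx":-0.006,"dy":0.0008,"dz":0.0104,"roll":0,"jaw":0},
  {"dx":-0.01,"dy":0.0013,"dz":0.0173,"roll":0,"jaw":0},
  {"dx":-0.018,"dy":0.0023,"dz":0.0312,"roll":0,"jaw":0},
  {"dx":-0.018,"dy":0.0023,"dz":0.0312,"roll":0,"jaw":0},
  {"dx":0,"dy":0,"dz":0,"roll":0,"jaw":0.5},
  {"dx":0,"dy":0,"dz":0,"roll":0,"jaw":0.5},
  {"dx":0,"dy":0,"dz":0,"roll":0,"jaw":0.5},
  {"dx":0,"dy":0,"dz":0,"roll":0,"jaw":0.5},
  {"dx":0,"dy":0,"dz":0,"roll":0,"jaw":0.5},
  {"dx":0,"dy":0,"dz":0,"roll":0,"jaw":0.5},
])

```text
t: 20.25
eef_pos: [0.568, 0.0404, 0.1771]
ee_rot: [3.127, -0.349, -0.113]
force: [0.5, -0.7, -0.8]
width: 0.0437
gripper_force: 0.0
```

```bash
python3 st.py
python3 - <<'E'
from station import *
from h import *
c=calibration("wrist");im,d=grab_frame("wrist");cv2.imwrite("pics/w4.png",im[...,::-1]);np.savez("pics/w4.npz",im=im,d=d,**c)
W=load("w4")
v,u=np.mgrid[100:260:4,150:640:4];P=np.array([heater(world(W,i,j,d[j,i])) for i,j in zip(u.ravel(),v.ravel()) if d[j,i]>0])
m=(np.hypot(P[:,0],P[:,1]-81)<25)&(P[:,2]<60);print("cap out",m.sum(),np.median(P[m,2]).round(1))
m=(P[:,2]>70)&(P[:,2]<95)&(P[:,0]<20)&(P[:,1]<0);print("rib",m.sum(),np.percentile(P[m],[5,50,95],axis=0).round(1).tolist())
E
```

```text
t 20.25 q [ 0.541  0.036 -0.738  0.424 -0.565  0.58 ] pos [0.568  0.0404 0.1771] heater s,y,out [-22.8  82.3 119.4]
tilt 20.0 az -9.0 y axis az -6.799999999999997 y.z 0.014 F [ 0.5 -0.7 -0.8] w 0.0437 g 0.0
cap out 250 26.7
rib 214 [[-32.7, -62.6, 71.2], [-5.4, -53.0, 81.6], [16.9, -50.4, 83.1]]
```

The cap is back up at 26.7 mm. Now I'll regrip the handle at y -60.

Request:
servo_tool([
  {"dx":-0.0039,"dy":-0.0473,"dz":0.0013,"roll":0,"jaw":0.5},
  {"dx":-0.0039,"dy":-0.0473,"dz":0.0013,"roll":0,"jaw":0.5},
  {"dx":-0.0039,"dy":-0.0473,"dz":0.0013,"roll":0,"jaw":0.5},
  {"dx":0,"dy":0,"dz":0,"roll":0,"jaw":0.5},
  {"dx":0.0111,"dy":-0.0015,"dz":-0.0193,"roll":0,"jaw":0.5},
  {"dx":0.0111,"dy":-0.0015,"dz":-0.0193,"roll":0,"jaw":0.5},
  {"dx":0.0111,"dy":-0.0015,"dz":-0.0193,"roll":0,"jaw":0.5},
  {"dx":0,"dy":0,"dz":0,"roll":0,"jaw":0.5},
  {"dx":0,"dy":0,"dz":0,"roll":0,"jaw":0.5},
  {"dx":0,"dy":0,"dz":0,"roll":0,"jaw":0.5},
])

```text
t: 21.55
eef_pos: [0.5899, -0.1055, 0.1244]
ee_rot: [3.127, -0.351, -0.113]
force: [-0.9, -0.5, -0.2]
width: 0.0438
gripper_force: 0.0
```

```bash
python3 st.py
```

```text
t 21.55 q [ 0.213  0.144 -0.728  0.333 -0.388  0.953] pos [ 0.5899 -0.1055  0.1244] heater s,y,out [-13.8 -59.5  53.5]
tilt 20.1 az -8.8 y axis az -6.700000000000003 y.z 0.013 F [-0.9 -0.5 -0.2] w 0.0438 g 0.0
```

Close, then slide towards shut (+ey): 6 rows of 18 mm.

Request:
servo_tool([
  {"dx":0,"dy":0,"dz":0,"roll":0,"jaw":0},
  {"dx":0,"dy":0,"dz":0,"roll":0,"jaw":0},
  {"dx":0,"dy":0,"dz":0,"roll":0,"jaw":0},
  {"dx":0,"dy":0,"dz":0,"roll":0,"jaw":0},
  {"dx":0.0023,"dy":0.0178,"dz":0,"roll":0,"jaw":0},
  {"dx":0.0023,"dy":0.0178,"dz":0,"roll":0,"jaw":0},
  {"dx":0.0023,"dy":0.0178,"dz":0,"roll":0,"jaw":0},
  {"dx":0.0023,"dy":0.0178,"dz":0,"roll":0,"jaw":0},
  {"dx":0.0023,"dy":0.0178,"dz":0,"roll":0,"jaw":0},
  {"dx":0.0023,"dy":0.0178,"dz":0,"roll":0,"jaw":0},
], newtons=20)

```text
t: 22.8
eef_pos: [0.6036, 0.0012, 0.1235]
ee_rot: [3.127, -0.35, -0.114]
force: [2.6, -4.3, 0.0]
width: 0.0143
gripper_force: 20.0
```

```bash
python3 st.py
```

```text
t 22.8 q [ 0.406  0.154 -0.77   0.501 -0.391  0.607] pos [0.6036 0.0012 0.1235] heater s,y,out [-14.6  47.9  52.9]
tilt 20.1 az -9.0 y axis az -6.799999999999997 y.z 0.014 F [ 2.6 -4.3  0. ] w 0.0143 g 20.0
```

Remaining: 32 mm, plus about 3 mm of overrun.

Request:
servo_tool([
  {"dx":0.0018,"dy":0.0139,"dz":0,"roll":0,"jaw":0},
  {"dx":0.0013,"dy":0.0099,"dz":0,"roll":0,"jaw":0},
  {"dx":0.0008,"dy":0.006,"dz":0,"roll":0,"jaw":0},
  {"dx":0.0004,"dy":0.003,"dz":0,"roll":0,"jaw":0},
  {"dx":0.0003,"dy":0.002,"dz":0,"roll":0,"jaw":0},
  {"dx":0,"dy":0,"dz":0,"roll":0,"jaw":0},
  {"dx":0,"dy":0,"dz":0,"roll":0,"jaw":0},
  {"dx":0,"dy":0,"dz":0,"roll":0,"jaw":0},
  {"dx":0,"dy":0,"dz":0,"roll":0,"jaw":0},
  {"dx":0,"dy":0,"dz":0,"roll":0,"jaw":0},
])

```text
t: 24.05
eef_pos: [0.6076, 0.0333, 0.1234]
ee_rot: [3.125, -0.349, -0.115]
force: [7.1, -14.2, 2.0]
width: 0.0142
gripper_force: 20.0
```

```bash
python3 st.py
```

```text
t 24.05 q [ 0.462  0.165 -0.766  0.535 -0.405  0.521] pos [0.6076 0.0333 0.1234] heater s,y,out [-14.7  80.3  52.9]
tilt 20.0 az -9.5 y axis az -7.0 y.z 0.016 F [  7.1 -14.2   2. ] w 0.0142 g 20.0
```

It's on the shut stop (14 N at y = 80.3). Releasing and backing away.

Request:
servo_tool([
  {"dx":0,"dy":0,"dz":0,"roll":0,"jaw":0.4},
  {"dx":0,"dy":0,"dz":0,"roll":0,"jaw":0.4},
  {"dx":0,"dy":0,"dz":0,"roll":0,"jaw":0.4},
  {"dx":0,"dy":-0.001,"dz":0,"roll":0,"jaw":0.4},
  {"dx":-0.0149,"dy":0.002,"dz":0.026,"roll":0,"jaw":0.4},
  {"dx":-0.0149,"dy":0.002,"dz":0.026,"roll":0,"jaw":0.4},
  {"dx":-0.025,"dy":0.003,"dz":0.043,"roll":0,"jaw":0.4},
  {"dx":-0.025,"dy":0.003,"dz":0.043,"roll":0,"jaw":0.4},
  {"dx":-0.025,"dy":0.003,"dz":0.043,"roll":0,"jaw":0.4},
  {"dx":0,"dy":0,"dz":0,"roll":0,"jaw":0.4},
])

```text
t: 25.3
eef_pos: [0.5035, 0.049, 0.3088]
ee_rot: [3.133, -0.356, -0.113]
force: [0.0, 0.1, -0.2]
width: 0.0349
gripper_force: 0.0
```

```bash
python3 st.py
python3 - <<'E'
from station import *
from h import *
c=calibration("wrist");im,d=grab_frame("wrist");cv2.imwrite("pics/w5.png",im[...,::-1]);np.savez("pics/w5.npz",im=im,d=d,**c)
W=load("w5")
v,u=np.mgrid[60:300:2,150:500:2];P=np.array([heater(world(W,i,j,d[j,i])) for i,j in zip(u.ravel(),v.ravel()) if d[j,i]>0])
m=(P[:,2]>78)&(P[:,2]<88)&(P[:,0]<20)&(P[:,0]>-34);print("rib",m.sum(),np.percentile(P[m],[5,50,95],axis=0).round(1).tolist())
im,d=grab_frame("top");np.savez("pics/top9.npz",im=im,d=d,**calibration("top"));a=load("top0")['im'].astype(int)
for n,(x0,x1,y0,y1) in(("dish",(310,370,225,275)),("rack",(205,272,130,228)),("beaker",(420,470,210,250))): print(n,(abs(im.astype(int)-a)[y0:y1,x0:x1].max(2)>40).mean().round(3))
E
```

```text
t 25.3 q [ 0.679 -0.197 -0.598  0.319 -0.946  0.618] pos [0.5035 0.049  0.3088] heater s,y,out [-13.2  82.4 266. ]
tilt 20.4 az -8.0 y axis az -6.599999999999994 y.z 0.008 F [ 0.   0.1 -0.2] w 0.0349 g 0.0
rib 211 [[-30.4, 75.9, 80.2], [-4.7, 82.8, 82.3], [17.4, 88.8, 83.6]]
dish 0.502
rack 0.001
beaker 0.0
```

View pics/w5.png

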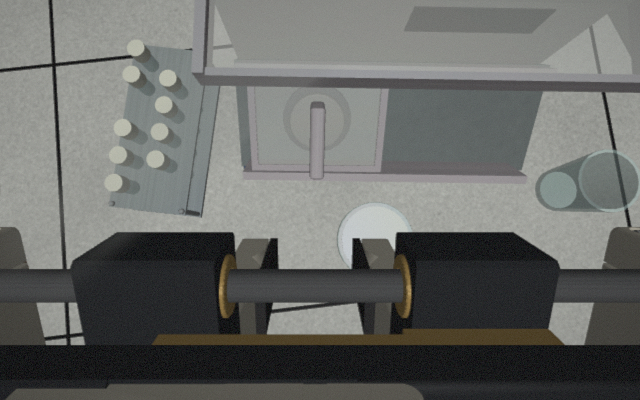

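The guard is shut, with its rib at pixel (317,140) centred over the button. The measured y of 82 carries the same +1.7 mm bias as the button reading. The dish, rack and beaker are standing in place; the dish difference in the top view is the arm blocking it.

```bash
python3 -c "
from station import *
print(job_done())"
```

```text
the job is handed in; nothing more can be done
None
```

I slid the guard fully open to its stop, pressed the reset button fully down and saw it spring back, then slid the guard shut to its stop; the rack, beaker and dish are standing in place, and I handed the job in at about 25 s.

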